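# Lock a frame rail home with its cam fitting

## Robot

A 7-joint arm with a two-finger parallel gripper is mounted at the origin on the work surface. World frame = base frame: x ahead of the robot, y to its left, z up, the work surface at z = 0. Lengths are in m, angles in rad, forces in N, time in s.
With the tool pointing down it reaches from about 0.425 to 0.95 m from the base axis. Payload 4.7 kg.
Tool frame: the origin (TCP) lies between the finger pads; the fingertips stand 25 mm ahead of it and the grasp point (between the pads) lies 6 mm ahead of it; x points along the fingers, z is the direction in which the jaws open and shut, and the axes are right-handed (so a half turn about x gives the same grasp; the last joint's range is limited). The gripper opens to 85 mm and grips with 20 to 120 N. Pads are 22 mm wide; open, the fingers measure 114 mm over their backs; the gripper's body (76 mm by 85 mm) begins 54 mm behind the grasp point. The pads swing forward as they close: fully open they stand 13 mm farther back than shut.
Start: joints at [1.27, 0.469, -0.049, 1.532, 0.024, 1.141, -0.082], TCP at [0.181, -0.65, 0.256] pointing down, gripper open.
Joint ranges: [-2.59, 2.59], [-0.33, 1.99], [-1.39, 1.29], [0.1, 2.45], [-1.04, 4.18], [0.21, 1.99], [-2.66, 2.66]. Speed limits (rad/s): [2.57, 2.57, 3.14, 3.14, 3.14, 3.14, 3.14].

## Interface

Orientations are given as a 3x3 rotation matrix whose columns are the frame's x, y, z axes.
In Python, from rig import * gives the robot as it stands. Calls block until the motion is done:
- movep(position, orientation): joint-space move of the TCP to a pose.
- move_l(position, attitude=None, feed=0.15, until_force=None): straight line of the TCP; attitude=None keeps the orientation; feed is the mean speed in m/s. With until_force (N) it stops when the force on the tool has changed by that much, and returns True; else False.
- move_joints(angles): joint-space move.
- command_gripper(opening, newtons=None): finger opening in m; newtons is the grip in N (None keeps the last); returns when the fingers have stopped.
- sleep(seconds).
- inverse_kinematics(position, orientation): joint angles nearest the present ones, or None.
- sense(): the state.
- camera(name): name is "side" or "top"; returns (picture, depth): 400x640x3 uint8, red, green, blue; 400x640 float32, m along the optical axis (not along the pixel's ray), 0 where there is no reading.
- camera_params(name): a dict with "K" (3x3 intrinsics, pixels), "position" and "rotation" of the camera in the world. Camera axes: x right, y down, z forward; pixel columns grow to the right and rows downward; lengths in m; the calibration is good to about 2 mm. A picture is of the moment at which its call begins. camera_params takes no time and is no camera call.
A pose or a line that the arm cannot do raises Unreachable and nothing moves.
- finish_job(): hands the job in, once; it reports no verdict.
The state is a dict: "time_s": time; "joint_pos": joint angles; "qd": joint speeds; "joint_efforts": joint torques, N m; "position": TCP position; "tcp_rot": TCP orientation; "wrist_force": force on the tool from outside, world axes, zero at the start; "ft_torque": the same for the moment, N m; "finger_gap": finger opening in m.
Only numpy, scipy, OpenCV 4.12 (cv2) and the standard library are available. Lean on these libraries where they do the work, as an engineer would, in place of code of your own. Each camera call takes 0.05 s, during which the arm holds its last target.

## Task

Slide the loose white frame rail along the bench into the socket of the fixed corner until its T-headed stud stands in the open mouth of the cam and the rail touches the sprung pads, and let go of it. Then turn the cam's crank clockwise until the curved slot has drawn the rail home, firmly tight against the socket's shoulder, feeling for the resistance and stopping there without overtightening. Let go of the crank, and leave the other things on the bench where they are.

Things in the scene. Friction and masses are not known exactly. Their poses are not given: they have to be found in the camera images.
- corner: fixed corner fitting: steel base plate 100 x 86 mm, white block behind. Origin: on the cam's upright axis, at bench height; z up. The rail goes in from its +y side, moving along its -y, between two white cheeks 40 mm high, 36 mm apart, centred on x = 0, flared at the outer ends (y = 118 mm). Behind them a shoulder faces +y at y = 43 to 46 mm: its depth varies, must be felt
- cam_axis (a point): on the cam's axis, 25 mm above the bench, level with the stud. Round it the steel cam with its curved slot, open mouth towards the corner's +y. Two sprung rubber pads stand 6 mm proud of the socket's shoulder; pressing them flush takes 3 N rising to 9 N, and they push the rail back out when it is let go. The shoulder is faced with hard plastic that gives 1 mm at 40 N
- rail: loose white rail, 34 (x) x 240 (y) x 50 mm high, 0.3 to 0.5 kg. Origin at the centre of its underside. A steel stud stands out level from its -y end at half height: 7 mm neck, then an upright T-head (pin 10 mm thick, 24 mm tall). It goes in with its y axis along the corner's y axis, underside on the bench
- rail_mid (a point): centre of the loose rail, 25 mm above its underside: the place to grasp, across the 34 mm width
- stud_head (a point): centre of the stud's T-head, 148 mm from the rail's centre along the rail's -y (28 mm out from the end face), 25 mm up
- cam (a joint): cam angle (rad): 0 = mouth straight along the corner's +y; grows clockwise seen from above, to 2.85. The head enters while it is below 0.15 and is caught if it stands nearer than 25.5 mm to the axis (it does when the rail touches the pads). The slot then draws it in by 5.9 mm per rad; tight at about 2.0 to 2.7. The cam stays where it is left
- knob_mid (a point): centre of the crank's upright, free-spinning knob (16 mm diameter, 49 to 87 mm above the bench). Circles at 75 mm radius about the corner's origin; at cam angle 0 it lies 20 degrees from the corner's +x towards its -y. Turning force felt at the knob: up to 4 N while drawing in, then rising fast once the rail is home: stop at 7 to 8 N (too tight above 10 N)
- mug: blue mug, bystander, 90 mm high; leave alone
- carton: cardboard carton, bystander, 100 x 140 x 50 mm; leave alone
- driver: screwdriver, bystander; leave alone
- tray: grey open tray, bystander, 120 x 160 x 35 mm; leave alone
There are look-alikes about, which are no part of the job. What is shaped like the corner but orange is not meant.

How it is judged:
On the way:
1. the stud's head stands in the open cam, the rail in the socket (y of stud_head in the frame of corner below 0.0255 m and x of stud_head in the frame of corner between -0.004 and 0.004 m and value of joint cam below 0.5 rad), for 0.2 s.
At the end, for the whole second after the job is handed in: the cam, turned more than 0.9 rad, holds the stud's head within 19.5 mm of its axis and within 4 mm of the socket's centre line and pulls on it with more than 20 N (rail tight on the shoulder); the rail lies flat and everything is at rest and released (contact force between corner and rail above 20 N and value of joint cam above 0.9 rad and y of stud_head in the frame of corner below 0.0195 m and x of stud_head in the frame of corner between -0.004 and 0.004 m and angle between rail's own z axis and vertical below 0.05 rad and linear speed of rail below 0.01 m/s and velocity of joint cam below 0.05 rad/s); the robot touches nothing.
It fails at once if the cam is overtightened: it pulls the stud with more than 65 N (contact force between corner and rail above 65 N).
It fails at once if a bystander (mug, carton, screwdriver, tray) is shifted more than 20 mm (distance of any of mug, carton, driver, tray from where it was at the start of the episode above 0.02 m).
It also fails if it takes over 72 s, if anything falls off the work surface, if the arm or the gripper's body presses on something with over 40 N, if the wrist force passes 120 N, or if a joint passes its speed limit or range.

## Working session

There is one attempt and no reset: what is moved stays moved. The work goes in short steps, each a Python script; the robot and the scene stay as the last script left them, time stands still between calls to the robot, and variables do not carry over. Pictures are saved under pics/ and viewed, and the job is handed in when it is done.

```bash
ls; mkdir -p pics; python3 - <<'E'
from rig import *
import cv2,numpy as np
for n in("top","side"):
    p,d=camera(n); cv2.imwrite(f"pics/{n}0.png",p[:,:,::-1]); np.save(f"{n}0.npy",d)
    c=camera_params(n); print(n,c)
print(sense())
E
```

```text
pics
top {'K': array([[519.12915927,   0.        , 316.87671358],
       [  0.        , 519.12915927, 195.37204008],
       [  0.        ,   0.        ,   1.        ]]), 'position': array([0.32609803, 0.10138911, 1.38830884]), 'rotation': array([[ 0.02768917, -0.99026126,  0.13644025],
       [-0.99915599, -0.03156039, -0.02629166],
       [ 0.03034172, -0.1355971 , -0.99029935]])}
side {'K': array([[390.80853197,   0.        , 319.76754382],
       [  0.        , 390.80853197, 200.98846398],
       [  0.        ,   0.        ,   1.        ]]), 'position': array([0.50063382, 0.69275009, 0.83422224]), 'rotation': array([[-0.99948313, -0.00756929,  0.03124383],
       [-0.02562285,  0.77452023, -0.63202998],
       [-0.01941496, -0.63250386, -0.77431385]])}
{'time_s': 0.1, 'joint_pos': array([ 1.27010096,  0.4693951 , -0.04861674,  1.53357589,  0.02406428,
        1.14097094, -0.08228037]), 'qd': array([-3.18745535e-04, -1.55276719e-03, -7.41060994e-05, -2.24718429e-03,
        5.72216235e-04, -1.19609784e-03,  4.23657545e-04]), 'joint_efforts': array([ 8.05962623e-05, -5.11513388e+01, -4.74443275e-02, -2.38391054e+01,
        1.07204053e-02,  4.32418325e-03, -3.02555907e-05]), 'position': array([ 0.18112061, -0.64975379,  0.25534263]), 'tcp_rot': array([[-4.91183617e-04,  9.63276174e-01,  2.68512145e-01],
       [ 1.69608690e-03,  2.68512593e-01, -9.63274681e-01],
       [-9.99998441e-01, -1.77248119e-05, -1.76568908e-03]]), 'wrist_force': array([-0.02943763, -0.17532143, -0.1772941 ]), 'ft_torque': array([-0.00616683, -0.06649933,  0.0392581 ]), 'finger_gap': 0.0855515897174426}
```

View pics/top0.png

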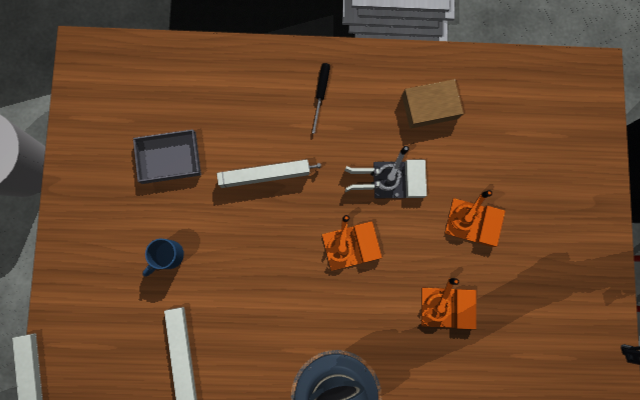

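View pics/side0.png

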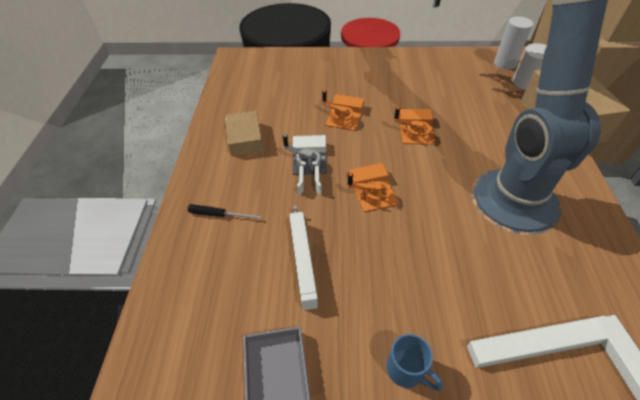

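The top view shows the white corner at about (388,179) with its mouth to the left (+y), the rail from (218,180) to (310,168) with the stud at (320,166), and the knob at (405,149). I'll enlarge it for precise reading.

```bash
cat > h.py <<'E'
import numpy as np,cv2
from rig import *
def ray(n,u,v,z):
    c=camera_params(n); K=c['K'];R=c['rotation'];p=c['position']
    d=R@np.array([(u-K[0,2])/K[0,0],(v-K[1,2])/K[1,1],1.]); return p+d*(z-p[2])/d[2]
def proj(n,P):
    c=camera_params(n); q=c['rotation'].T@(np.asarray(P)-c['position']); q=c['K']@q; return q[:2]/q[2]
def cloud(n,d):
    c=camera_params(n);K=c['K'];v,u=np.mgrid[:400,:640]
    X=np.stack([(u-K[0,2])/K[0,0]*d,(v-K[1,2])/K[1,1]*d,d],-1)
    return X@c['rotation'].T+c['position']
def crop(img,u0,v0,w,h,s,name):
    cv2.imwrite(name,cv2.resize(img[v0:v0+h,u0:u0+w],None,fx=s,fy=s,interpolation=cv2.INTER_CUBIC))
E
python3 - <<'E'
from h import *
i=cv2.imread("pics/top0.png")
crop(i,335,135,100,75,8,"pics/c1.png"); crop(i,210,145,120,50,6.6,"pics/c2.png")
E
```

```text
(no output)
```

View pics/c1.png

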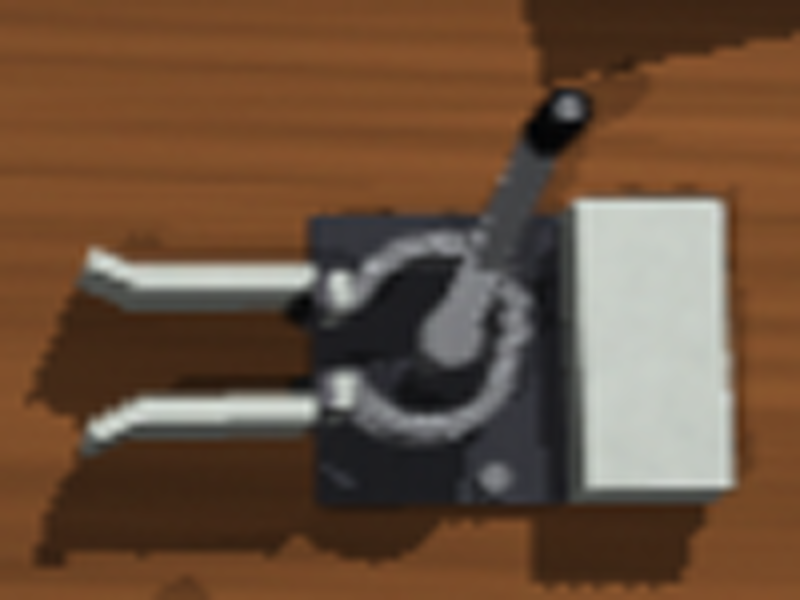

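View pics/c2.png

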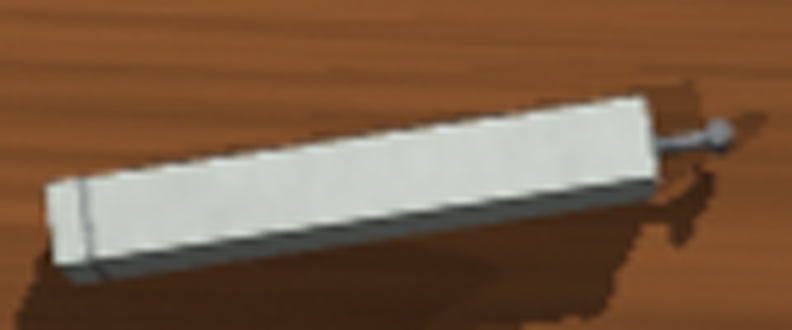

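```bash
python3 - <<'E'
from h import *
np.set_printoptions(precision=4,suppress=True)
f=lambda X,Y,u0,v0,s,z: ray('top',(X+.5)/s-.5+u0,(Y+.5)/s-.5+v0,z)
c1=lambda X,Y,z:f(X,Y,335,135,8,z); c2=lambda X,Y,z:f(X,Y,210,145,6.6,z)
print('rail');R=[c2(*p,.05) for p in[(45,188),(640,97),(655,180),(57,265)]];print(np.array(R))
print('stud',c2(718,133,.037))
print('cheeks in');print(c1(130,289,.04),c1(315,289,.04),c1(140,397,.04),c1(315,397,.04)); print('out',c1(130,265,.04),c1(315,265,.04),c1(140,425,.04),c1(315,425,.04))
print('tips',c1(90,255,.04),c1(90,437,.04))
print('knob',c1(568,107,.087))
print('hub',c1(453,340,.045))
P=cloud('top',np.load('top0.npy'))
def z(X,Y):return P[int(round((Y+.5)/8-.5+135)),int(round((X+.5)/8-.5+335))]
for n,p in dict(block=(650,350),hub=(453,340),plate=(400,480),knob=(568,107),arm=(510,220)).items(): print(n,z(*p))
print('plate',c1(310,217,.006),c1(318,503,.006))
# block top, rail top masks from depth
img=cv2.imread('pics/top0.png')
wh=(img.min(2)>150)
for n,(x0,x1,y0,y1),zr in(('rail',(205,320,150,195),(.04,.06)),('block',(400,435,150,205),None)):
    m=np.zeros((400,640),bool);m[y0:y1,x0:x1]=1;m&=wh
    q=P[m]; print(n,np.median(q[:,2]),m.sum())
    rect=cv2.minAreaRect(np.argwhere(m)[:,::-1].astype(np.float32)); b=cv2.boxPoints(rect)
    zz=np.median(q[:,2]) 
    W=np.array([ray('top',u,v,zz) for u,v in b]);print(W); print(W.mean(0))
    e=sorted([(np.linalg.norm(W[(i+1)%4]-W[i]),np.degrees(np.arctan2(*(W[(i+1)%4]-W[i])[1::-1]))) for i in range(4)]);print(e)
E
```

```text
rail
[[0.5607 0.329  0.05  ]
 [0.6053 0.0956 0.05  ]
 [0.572  0.0887 0.05  ]
 [0.5302 0.3227 0.05  ]]
stud [0.5943 0.0638 0.037 ]
cheeks in
[ 0.5806 -0.0223  0.04  ] [ 0.5827 -0.0837  0.04  ] [ 0.5446 -0.0263  0.04  ] [ 0.5464 -0.0842  0.04  ]
out [ 0.5887 -0.0222  0.04  ] [ 0.5907 -0.0836  0.04  ] [ 0.5352 -0.0265  0.04  ] [ 0.5371 -0.0843  0.04  ]
tips [ 0.5916 -0.0089  0.04  ] [ 0.5307 -0.0101  0.04  ]
knob [ 0.636  -0.1583  0.087 ]
hub [ 0.5661 -0.1289  0.045 ]
block [ 0.5686 -0.1981  0.0295]
hub [ 0.5656 -0.1278  0.0486]
plate [ 0.5231 -0.1188  0.0084]
knob [ 0.6363 -0.1597  0.0853]
arm [ 0.6061 -0.1457  0.0501]
plate [ 0.614  -0.0864  0.006 ] [ 0.5159 -0.0903  0.006 ]
rail 0.050293136904450586 1103
[[0.5621 0.3292 0.0503]
 [0.6054 0.0944 0.0503]
 [0.5737 0.0889 0.0503]
 [0.5308 0.323  0.0503]]
[0.568  0.2089 0.0503]
[(np.float64(0.031892242779325175), np.float64(11.231595252185548)), (np.float64(0.032174719506338725), np.float64(-170.07123009359236)), (np.float64(0.23798664701810185), np.float64(100.37800067553306)), (np.float64(0.23871419648683168), np.float64(-79.55358761423754))]
block 0.02999912896172663 644
[[ 0.6166 -0.1737  0.03  ]
 [ 0.6183 -0.2222  0.03  ]
 [ 0.5234 -0.2222  0.03  ]
 [ 0.5219 -0.1741  0.03  ]]
[ 0.5701 -0.198   0.03  ]
[(np.float64(0.04814739612494313), np.float64(91.82671236713375)), (np.float64(0.04860192457756377), np.float64(-88.05274965495124)), (np.float64(0.09477084415156647), np.float64(0.2305715581808263)), (np.float64(0.09488678366401579), np.float64(179.9580023663558))]
```

```bash
cat >> h.py <<'E'
def att(yaw):
    z=np.array([np.cos(yaw),np.sin(yaw),0]);x=np.array([0,0,-1.]);return np.column_stack([x,np.cross(z,x),z])
np.set_printoptions(precision=4,suppress=True)
def st():
    s=sense();print('t',round(s['time_s'],2),'p',s['position'],'yaw',np.degrees(np.arctan2(s['tcp_rot'][1,2],s['tcp_rot'][0,2])),'F',s['wrist_force'],'T',s['ft_torque'],'gap',round(s['finger_gap'],4));return s
E
python3 - <<'E'
from h import *
A=att(np.radians(10.4));c=[.5675,.2090]
for a in(10.4,190.4,1.8):
  print(a,inverse_kinematics(c+[.12],att(np.radians(a))),inverse_kinematics([.57,.04,.031],att(np.radians(a))))
  print(inverse_kinematics([.637,-.158,.2],att(np.radians(a))))
movep(c+[.13],A);st()
command_gripper(.065,30)
move_l(c+[.033],feed=.12);st()
command_gripper(.0,30);st()
E
```

```text
10.4 [ 0.3025  0.7766 -1.0824  1.7909  0.7811  1.074  -0.888 ] [ 0.2828  0.6665 -0.5735  1.9309  0.5455  0.7029 -0.4391]
[ 0.6321  0.576  -0.6647  1.6126  0.3888  1.089   0.0446]
190.4 [ 0.3471  0.8404 -1.1826  1.7887  0.8626  1.1379  2.1937] [-0.7781  0.7985  0.908   1.9927 -0.8914  0.8123 -2.3033]
[-0.5098  0.7347  1.1099  1.6833 -0.7063  1.1815 -2.1757]
1.8 [ 0.3019  0.7758 -1.0811  1.7909  0.7799  1.0732 -1.0373] [ 0.2628  0.6588 -0.5453  1.932   0.5199  0.6934 -0.5678]
[ 0.6143  0.5685 -0.6363  1.6137  0.3706  1.0829 -0.0912]
t 3.42 p [0.568  0.2081 0.1299] yaw 10.30882101044643 F [-0.3572 -0.367  -0.7888] T [ 0.0308  0.0214 -0.017 ] gap 0.0856
t 4.72 p [0.5679 0.2096 0.0337] yaw 10.406315392932033 F [ 0.0118 -0.3539  1.0472] T [ 0.0405 -0.032  -0.0727] gap 0.0654
t 5.09 p [0.5682 0.2093 0.0339] yaw 10.386154191209929 F [ 1.6301 -0.3348  4.1358] T [-0.076  -0.0341  0.0358] gap 0.0337
```

```bash
cat >> h.py <<'E'
O=np.array([.5650,-.1278]);YAW=np.radians(1.8)
def cw(x,y,z,yaw=None):
    yaw=YAW if yaw is None else yaw
    p=O+x*np.array([np.cos(yaw),np.sin(yaw)])+y*np.array([-np.sin(yaw),np.cos(yaw)]);return [p[0],p[1],z]
E
python3 - <<'E'
from h import *
z=sense()['position'][2]
move_l(cw(0,.285,z),att(YAW),feed=.1);st()
p,d=camera('top');cv2.imwrite('pics/top1.png',p[:,:,::-1]);crop(p[:,:,::-1],235,140,200,80,4,'pics/c3.png')
crop(p[:,:,::-1],305,145,100,70,8,'pics/c4.png')
p,d=camera('side');crop(p[:,:,::-1],240,110,140,120,5,'pics/s3.png')
E
```

```text
t 5.78 p [0.5558 0.154  0.0339] yaw 1.6054287998116168 F [-2.2346 -4.1675  8.4617] T [-0.5164  0.3373 -0.1734] gap 0.0338
```

View pics/c3.png

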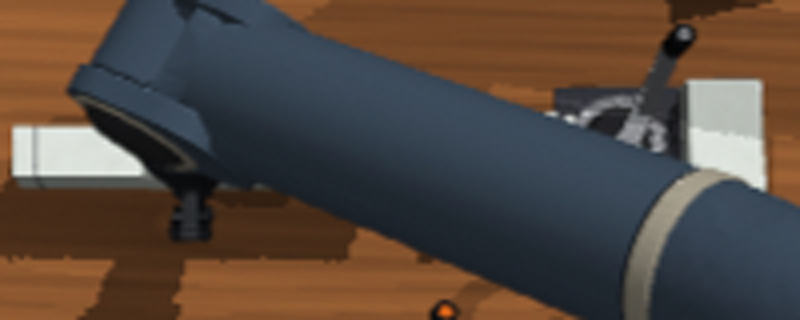

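View pics/c4.png

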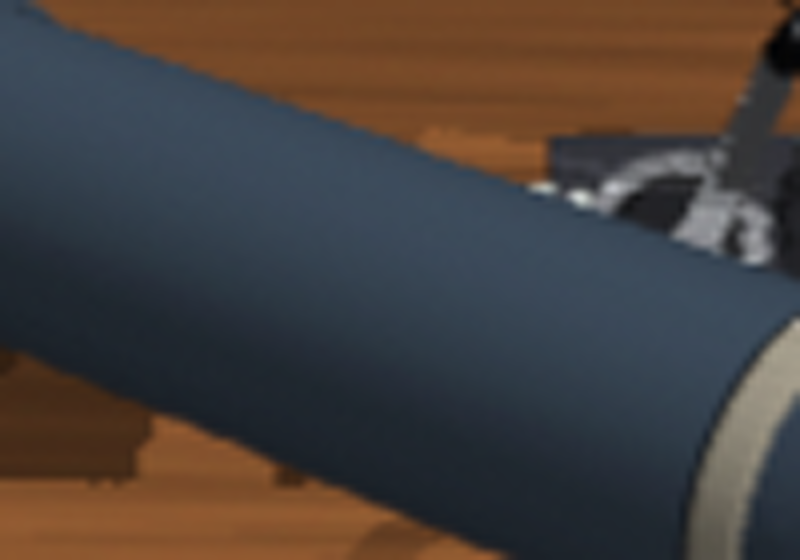

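View pics/s3.png

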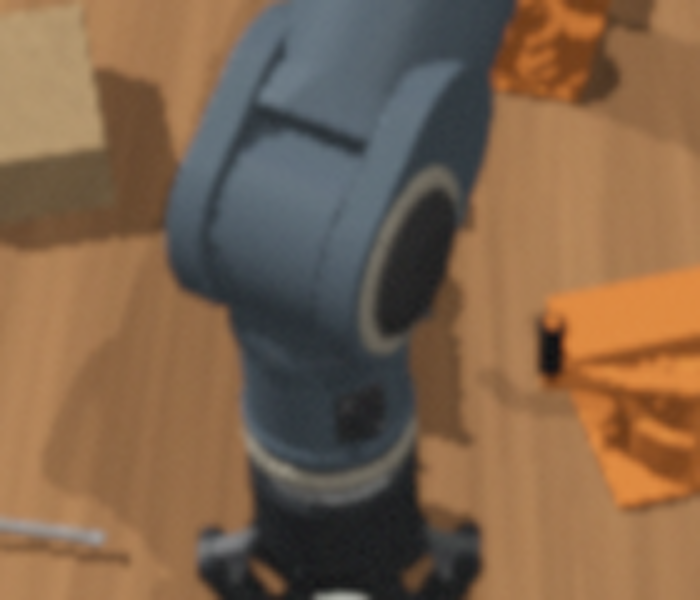

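The arm hides the mouth in both views: c3 shows only the rail's far end at (12,128)-(140,185) and the knob at (683,38). I'll go in by feel instead.

```bash
python3 - <<'E'
from h import *
z=.034
s=st()
for y in (.255,.24,.23,.22,.21,.20):
    r=move_l(cw(0,y,z),att(YAW),feed=.06,until_force=12); print(y,r); s=st()
    if r: break
E
```

```text
t 5.88 p [0.5558 0.154  0.0339] yaw 1.6084448970671097 F [-1.6137 -5.2271  9.5058] T [-0.494   0.2827 -0.1898] gap 0.0335
0.255 True
t 6.14 p [0.556  0.1501 0.0339] yaw 1.7829494206078345 F [-0.5187 -2.2889  4.9094] T [-0.6933  0.0193  0.1128] gap 0.0336
```

```bash
python3 - <<'E'
from h import *
z=.035
s=st()
for y in (.265,.255,.245,.235,.225):
    r=move_l(cw(0,y,z),att(YAW),feed=.05,until_force=20); print(y,r); sleep(.1); s=st()
    if r: break
E
```

```text
t 6.14 p [0.556  0.1501 0.0339] yaw 1.7829494206078345 F [-0.5187 -2.2889  4.9094] T [-0.6933  0.0193  0.1128] gap 0.0336
0.265 False
t 6.71 p [0.5563 0.1369 0.0346] yaw 1.7984524066504672 F [-0.9072  0.5074 -3.339 ] T [ 0.0189 -0.0208 -0.0235] gap 0.0339
0.255 False
t 7.16 p [0.557 0.127 0.035] yaw 1.7850124182089404 F [-0.4274  0.3868 -3.7794] T [ 0.0075 -0.0484  0.0353] gap 0.0338
0.245 False
t 7.61 p [0.5573 0.1171 0.035 ] yaw 1.7949398890147648 F [ 0.6155  0.7016 -3.3145] T [0.0562 0.0471 0.0146] gap 0.0336
0.235 False
t 8.06 p [0.5576 0.1071 0.035 ] yaw 1.7957401301817246 F [-0.4721  0.2848 -3.5202] T [0.0427 0.042  0.0041] gap 0.0336
0.225 False
t 8.51 p [0.5579 0.0968 0.0349] yaw 1.7861649667679869 F [ 0.4959 -0.8011 -4.1105] T [ 0.033   0.0457 -0.0199] gap 0.0335
```

```bash
python3 - <<'E'
from h import *
z=.0345
for y in (.215,.205,.195,.185):
    r=move_l(cw(0,y,z),att(YAW),feed=.04,until_force=12); print(y,r); sleep(.1); s=st()
    if r or np.abs(s['wrist_force'][:2]).max()>6: break
E
```

```text
0.215 True
t 8.84 p [0.5575 0.096  0.0348] yaw 1.9349222561532875 F [ 1.5898  3.447  -0.5229] T [ 0.3124 -0.1613  0.0337] gap 0.0338
```

```bash
python3 - <<'E'
from h import *
z=.0348
for dx in (.001,.002,0):
  move_l(cw(dx,.228,z),att(YAW),feed=.04);sleep(.1);st()
  for y in (.215,.205,.195,.185):
    r=move_l(cw(dx,y,z),att(YAW),feed=.04,until_force=10); print(dx,y,r); sleep(.1); s=st()
    if r or np.abs(s['wrist_force'][:2]).max()>6: break
  if s['position'][1]<.085:break
E
```

```text
t 9.22 p [0.5585 0.0997 0.0343] yaw 1.8011282004356628 F [-0.081  -0.5981 -3.6526] T [ 0.012  -0.0034 -0.0507] gap 0.0339
0.001 0.215 False
t 9.8 p [0.5594 0.087  0.0349] yaw 1.7948642099323995 F [ 0.8449 -0.9058 -4.0222] T [ 0.0262 -0.2529  0.0944] gap 0.0332
0.001 0.205 False
t 10.3 p [0.5597 0.077  0.0348] yaw 1.7971099639548744 F [ 1.5333  0.3519 -3.6267] T [-0.0922 -0.3771  0.2167] gap 0.0336
0.001 0.195 False
t 10.8 p [0.5601 0.0668 0.0348] yaw 1.7938888619717994 F [ 2.0651 -1.1686 -3.4213] T [-0.1675 -0.5233  0.276 ] gap 0.0337
0.001 0.185 False
t 11.3 p [0.5605 0.0566 0.0348] yaw 1.7870795622029307 F [ 3.3963 -0.9759 -3.8753] T [-0.1912 -0.6945  0.4443] gap 0.0337
```

```bash
python3 - <<'E'
from h import *
z=.0343
Y2=np.radians(2.1)
move_l(cw(.0015,.185,z),att(Y2),feed=.04);sleep(.15);st()
r=move_l(cw(.0017,.178,z),att(Y2),feed=.03,until_force=8);print(r);sleep(.15);st()
E
```

```text
t 11.7 p [0.5601 0.0573 0.0341] yaw 2.086122501748325 F [ 0.1373 -0.544  -4.5215] T [-0.0099 -0.116   0.0862] gap 0.0338
False
t 12.23 p [0.561  0.0502 0.0343] yaw 2.100051415757624 F [-0.2555 -0.3577 -3.192 ] T [ 0.0276 -0.041  -0.0479] gap 0.0339
```

```bash
python3 - <<'E'
from h import *
z=.0343
Y2=np.radians(2.1)
y=.178
while y>.164:
    y-=.001
    move_l(cw(.0017,y,z),att(Y2),feed=.03);sleep(.08);s=sense();print(round(y,4),s['position'],s['wrist_force'],s['ft_torque'])
    if s['wrist_force'][1]>2.8: break
E
```

```text
0.177 [0.5611 0.0492 0.0343] [ 0.5282  0.0077 -3.9998] [ 0.0327 -0.0138  0.0174]
0.176 [0.5612 0.0482 0.0343] [ 0.1846 -1.0398 -3.5385] [-0.0038  0.0366 -0.0237]
0.175 [0.5612 0.0471 0.0343] [-0.6866  0.6417 -3.532 ] [0.0146 0.057  0.0111]
0.174 [0.5612 0.0461 0.0343] [-0.0525  0.5722 -3.3546] [ 0.0355  0.0083 -0.0217]
0.173 [0.5613 0.0451 0.0343] [-0.7509 -0.0757 -3.6472] [-0.0017 -0.0339 -0.0249]
0.172 [0.5613 0.0441 0.0343] [ 0.5461 -0.6134 -4.136 ] [0.042  0.0075 0.0088]
0.171 [0.5613 0.0432 0.0343] [ 0.2614 -0.1173 -4.5604] [ 0.0081 -0.0091 -0.0163]
0.17 [0.5614 0.0423 0.0343] [ 0.2769  0.8562 -4.815 ] [0.1453 0.0181 0.0566]
0.169 [0.5613 0.042  0.0344] [-0.4218  3.0695 -3.5705] [ 0.6776  0.0522 -0.0082]
```

```bash
python3 - <<'E'
from h import *
Y2=np.radians(2.1)
move_l(cw(.0017,.1685,.0343),att(Y2),feed=.03);sleep(.1);st()
z=.0343
while z>.0325:
    z-=.0003
    move_l(cw(.0017,.1685,z),att(Y2),feed=.03);sleep(.1);s=st()
    if s['wrist_force'][2]>-.5: break
command_gripper(.06);sleep(.2);st()
p=sense()['position']
move_l([p[0],p[1],.16],feed=.2)
movep([.62,.30,.25],att(Y2)) ;st()
for n in('top','side'):
    p,d=camera(n);cv2.imwrite(f'pics/{n}2.png',p[:,:,::-1])
    if n=='top':crop(p[:,:,::-1],335,135,100,75,8,'pics/c5.png');np.save('top2.npy',d)
    else: crop(p[:,:,::-1],270,120,80,60,10,'pics/s5.png')
E
```

```text
t 15.58 p [0.5614 0.0411 0.0344] yaw 2.1163099095534545 F [-0.2415  3.7141 -2.0936] T [0.8531 0.0939 0.0183] gap 0.0337
t 15.93 p [0.5615 0.0408 0.0341] yaw 2.1061451052585327 F [-1.0218  4.6877 -4.0661] T [0.8019 0.0463 0.0403] gap 0.0334
t 16.28 p [0.5615 0.0408 0.0339] yaw 2.1071859728806426 F [-1.2778  3.5696 -0.1663] T [ 0.7184  0.145  -0.0383] gap 0.0337
t 16.86 p [0.5614 0.0404 0.0337] yaw 2.0890241072379134 F [0.7768 0.1709 0.89  ] T [0.0465 0.0048 0.0066] gap 0.0597
t 18.73 p [0.6205 0.298  0.2486] yaw 1.9936671188019783 F [ 0.2872 -0.2001  0.2374] T [-0.0204  0.0179 -0.0132] gap 0.06
```

View pics/c5.png

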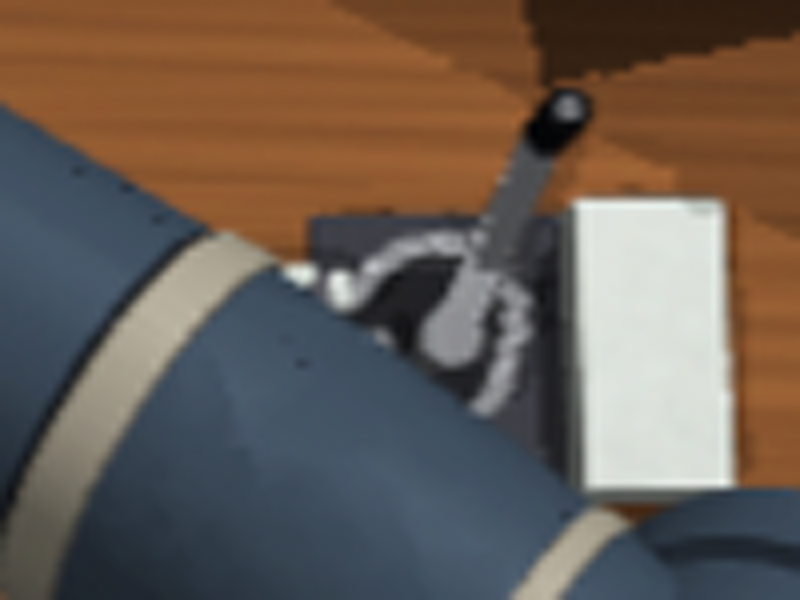

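View pics/s5.png

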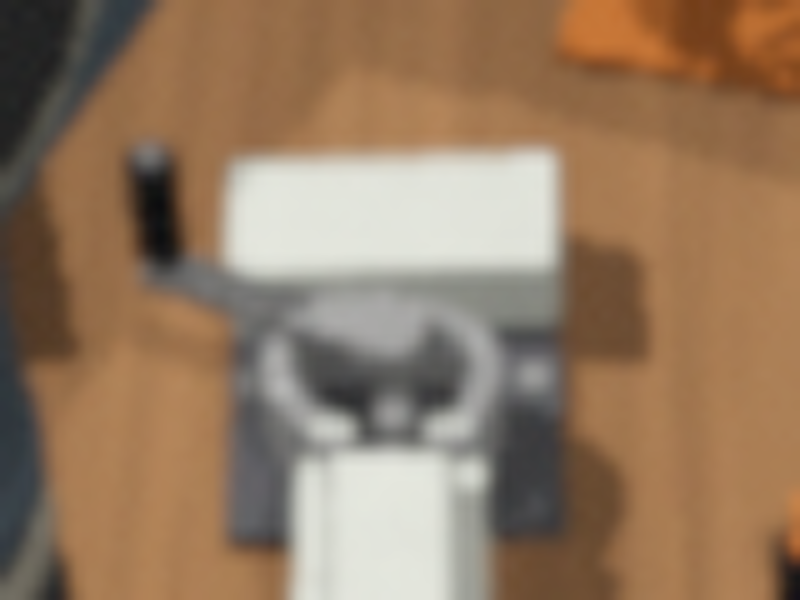

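Both views confirm the fit. In the top crop the stud head is at about (383,337) and the hub at (453,338), roughly 22 mm apart. The side crop shows the head at (390,405), between the pads and in the mouth. Next is the crank, with the knob at (568,107) in the top crop and (150,155) in the side crop.

```bash
python3 - <<'E'
from h import *
print('head',ray('top',(383.5)/8-.5+335,(337.5)/8-.5+135,.037))
a=ray('top',(568.5)/8-.5+335,(107.5)/8-.5+135,.087);b=ray('side',(150.5)/10-.5+270,(155.5)/10-.5+120,.087);print(a,b)
print('hub side', ray('side',270+37.5,120+32,.049))
for yaw in range(-120,181,30):
    out=[]
    for k in (-20,-60,-100,-140,-175):
        q=inverse_kinematics([.566+.075*np.cos(np.radians(k)),-.128+.075*np.sin(np.radians(k)),.081],att(np.radians(yaw)))
        out.append(None if q is None else [q[0],q[2],q[4],q[5],q[6]])
    print(yaw,np.round(np.array(out,dtype=object if None in out else float),2).tolist() if None not in out else out)
E
```

```text
head [ 0.5678 -0.107   0.037 ]
[ 0.636  -0.1583  0.087 ] [ 0.6382 -0.1606  0.087 ]
hub side [ 0.5725 -0.1308  0.049 ]
-120 [[0.56, -0.57, 0.46, 0.88, -2.29], [0.65, -0.58, 0.46, 0.86, -2.23], [0.71, -0.59, 0.46, 0.8, -2.22], [0.73, -0.61, 0.46, 0.74, -2.26], [0.67, -0.62, 0.45, 0.71, -2.33]]
-90 [[0.65, -0.7, 0.57, 0.92, -1.86], [0.74, -0.72, 0.58, 0.9, -1.8], [0.81, -0.73, 0.58, 0.85, -1.79], [0.82, -0.74, 0.56, 0.79, -1.82], [0.77, -0.75, 0.55, 0.75, -1.89]]
-60 [[0.72, -0.83, 0.68, 0.98, -1.41], [0.81, -0.84, 0.68, 0.95, -1.35], [0.89, -0.86, 0.67, 0.9, -1.34], [0.9, -0.87, 0.66, 0.83, -1.38], [0.86, -0.88, 0.65, 0.8, -1.46]]
-30 [[0.77, -0.92, 0.75, 1.02, -0.94], [0.86, -0.92, 0.75, 0.99, -0.88], [0.94, -0.95, 0.75, 0.94, -0.88], [0.97, -0.97, 0.74, 0.88, -0.93], [0.92, -0.98, 0.74, 0.85, -1.01]]
0 [[0.81, -1.0, 0.82, 1.06, -0.46], [0.91, -1.02, 0.82, 1.04, -0.41], [0.99, -1.04, 0.83, 1.0, -0.41], [1.02, -1.07, 0.82, 0.94, -0.47], [0.98, -1.08, 0.82, 0.91, -0.55]]
30 [[0.85, -1.09, 0.89, 1.12, 0.01], [0.95, -1.11, 0.9, 1.11, 0.06], [1.04, -1.14, 0.91, 1.06, 0.05], [1.07, -1.17, 0
[... 197 characters left out ...]
0.98, 1.06, 0.36]]
90 [[0.92, -1.29, 1.06, 1.27, 0.96], [1.02, -1.3, 1.06, 1.25, 1.01], [1.1, -1.3, 1.04, 1.2, 1.01], [1.13, -1.31, 1.02, 1.13, 0.95], [1.09, -1.31, 1.0, 1.09, 0.87]]
120 [[0.94, -1.37, 1.12, 1.34, 1.45], [1.04, -1.37, 1.12, 1.32, 1.5], [1.12, -1.37, 1.1, 1.27, 1.5], [1.15, -1.37, 1.07, 1.2, 1.44], [1.11, -1.37, 1.05, 1.16, 1.35]]
150 [[0.95, -1.39, 1.14, 1.36, 1.97], [-0.45, 1.1, -0.93, 1.05, -2.63], [-0.45, 1.11, -0.92, 0.99, -2.56], [-0.51, 1.11, -0.9, 0.92, -2.56], [-0.6, 1.11, -0.88, 0.87, -2.62]]
180 [[-0.19, 0.53, -0.44, 0.83, -2.6], [-0.13, 0.53, -0.43, 0.81, -2.53], [-0.11, 0.53, -0.42, 0.75, -2.48], [-0.15, 0.53, -0.4, 0.69, -2.5], [-0.23, 0.53, -0.39, 0.65, -2.58]]
```

```bash
python3 - <<'E'
from h import *
A=att(np.radians(-60))
movep([.6365,-.159,.19],A)
command_gripper(.045,30);s=st()
r=move_l([.6365,-.159,.083],feed=.12,until_force=12);print(r);st()
command_gripper(0,35);sleep(.1);st()
p,d=camera('side');cv2.imwrite('pics/side3.png',p[:,:,::-1]);crop(p[:,:,::-1],260,90,100,75,8,'pics/s6.png')
E
```

```text
t 20.82 p [ 0.6367 -0.1582  0.1901] yaw -59.93110138865764 F [-0.7664 -0.3493  0.0702] T [ 0.0684  0.0084 -0.0023] gap 0.0449
False
t 21.86 p [ 0.6372 -0.1589  0.0839] yaw -59.998802053021095 F [-0.5283  0.3069 -0.9905] T [ 0.0359  0.0222 -0.0223] gap 0.0448
t 22.32 p [ 0.6371 -0.1592  0.0839] yaw -60.01216124216886 F [ 0.4075 -2.2169  5.47  ] T [-0.1766  0.0137  0.0065] gap 0.0149
```

View pics/s6.png

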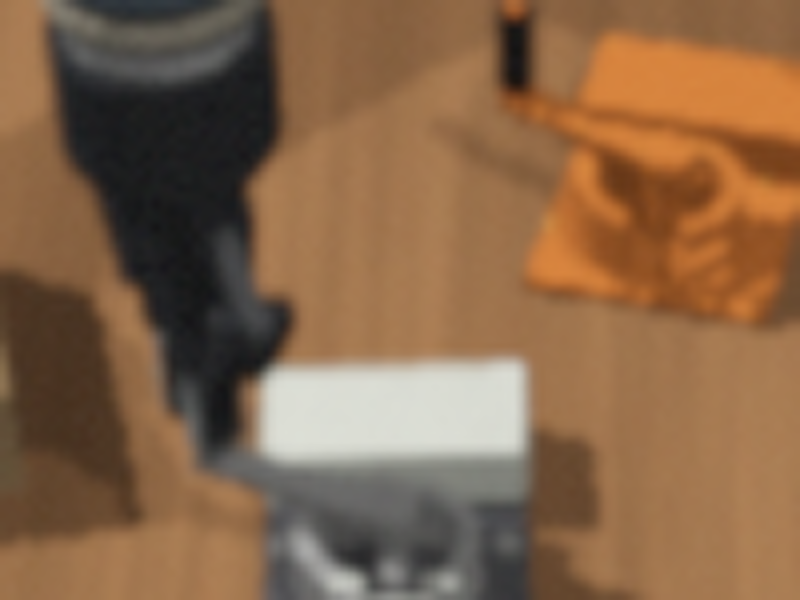

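The pads are closed on the knob (gap 15 mm) at the crank end, about (205,440) in the crop. I'll turn in force-guided steps.

```bash
cat > crank.py <<'E'
from h import *
import json,os
C=np.array([.567,-.1285])
def load():
    return json.load(open('cr.json')) if os.path.exists('cr.json') else dict(a=None,R=None,log=[])
def run(step,amax,flim,n=100,feed=.06,settle=.06):
    D=load();A=att(np.radians(-60)); s=sense(); z=D.setdefault('z',float(s['position'][2]))
    if D['a'] is None:
        v=s['position'][:2]-C; D['a']=float(np.arctan2(v[1],v[0]));D['R']=float(np.hypot(*v));D['a0']=D['a']
    for i in range(n):
        if D['a0']-D['a']>=amax: break
        D['a']-=step
        u=np.array([np.cos(D['a']),np.sin(D['a'])])
        p=C+D['R']*u
        hit=move_l([p[0],p[1],z],A,feed=feed,until_force=15)
        sleep(settle)
        F=[];
        for _ in range(4): s=sense();F.append(s['wrist_force']);sleep(.01)
        F=np.mean(F,0);q=s['position'][:2]-C;b=np.arctan2(q[1],q[0])
        ur=q/np.hypot(*q);t=np.array([ur[1],-ur[0]])
        ft=-F[:2]@t;fr=F[:2]@ur
        D['R']+=float(np.clip(fr/10000,-.001,.001))
        D['log'].append([float(x) for x in (s['time_s'],*s['position'],ft,fr)])
        json.dump(D,open('cr.json','w'))
        print('t%.2f cmd %.3f act %.3f r %.4f R %.4f ft %.2f fr %.2f Fz %.1f %s'%(s['time_s'],D['a0']-D['a'],(D['a0']-b)%(2*np.pi),np.hypot(*q),D['R'],ft,fr,F[2],hit))
        if ft>flim or hit or abs(fr)>15: break
E
python3 -c "
from crank import *
run(.06,.42,4.8)"
```

```text
t22.71 cmd 0.060 act 0.066 r 0.0766 R 0.0766 ft -0.72 fr 0.10 Fz 3.1 False
t23.05 cmd 0.120 act 0.126 r 0.0766 R 0.0766 ft -0.41 fr -0.16 Fz 3.8 False
t23.39 cmd 0.180 act 0.186 r 0.0766 R 0.0765 ft -1.32 fr -0.10 Fz 3.2 False
t23.73 cmd 0.240 act 0.246 r 0.0765 R 0.0765 ft -0.67 fr -0.11 Fz 3.7 False
t24.07 cmd 0.300 act 0.306 r 0.0765 R 0.0765 ft -1.05 fr -0.32 Fz 3.9 False
t24.42 cmd 0.360 act 0.366 r 0.0765 R 0.0765 ft -0.71 fr 0.00 Fz 3.8 False
t24.76 cmd 0.420 act 0.425 r 0.0764 R 0.0765 ft -1.02 fr -0.48 Fz 4.2 False
```

```bash
python3 - <<'E'
from h import *
st()
p,d=camera('side');crop(p[:,:,::-1],260,90,100,75,8,'pics/s7.png')
E
```

```text
t 24.77 p [ 0.6182 -0.1853  0.0839] yaw -60.01070958269063 F [-0.197  -0.6325  3.7187] T [0.0068 0.1847 0.0524] gap 0.0147
```

View pics/s7.png

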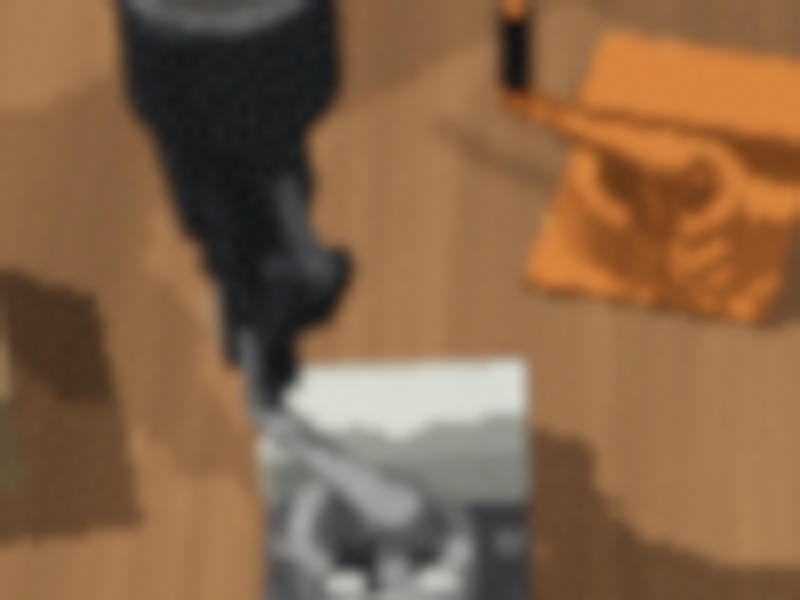

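The crank has followed the gripper: the arm now points to (275,420), and the stud is still in the slot. Carrying on.

```bash
python3 -c "
from crank import *
run(.08,1.7,4.5)"
```

```text
t25.15 cmd 0.500 act 0.508 r 0.0764 R 0.0764 ft -0.99 fr -0.86 Fz 4.8 False
t25.49 cmd 0.580 act 0.589 r 0.0763 R 0.0763 ft -1.19 fr -0.74 Fz 4.5 False
t25.83 cmd 0.660 act 0.668 r 0.0763 R 0.0762 ft -1.65 fr -0.82 Fz 4.8 False
t26.18 cmd 0.740 act 0.748 r 0.0762 R 0.0761 ft -1.40 fr -1.01 Fz 4.5 False
t26.52 cmd 0.820 act 0.827 r 0.0761 R 0.0760 ft -1.44 fr -0.77 Fz 4.8 False
t26.86 cmd 0.900 act 0.907 r 0.0760 R 0.0759 ft -1.19 fr -1.10 Fz 4.3 False
t27.20 cmd 0.980 act 0.986 r 0.0759 R 0.0759 ft -1.30 fr -0.39 Fz 4.4 False
t27.54 cmd 1.060 act 1.066 r 0.0758 R 0.0758 ft -1.00 fr -0.51 Fz 3.8 False
t27.88 cmd 1.140 act 1.144 r 0.0757 R 0.0757 ft 0.19 fr -1.66 Fz 2.7 False
t28.23 cmd 1.220 act 1.225 r 0.0756 R 0.0755 ft -0.08 fr -1.53 Fz 3.1 False
t28.57 cmd 1.300 act 1.305 r 0.0754 R 0.0754 ft 0.17 fr -1.52 Fz 2.8 False
t28.91 cmd 1.380 act 1.386 r 0.0753 R 0.0752 ft 0.04 fr -1.99 Fz 2.4 False
t29.25 cmd 1.460 act 1.466 r 0.0752 R 0.0750 ft 0.23 fr -1.64 Fz 2.6 False
t29.59 cmd 1.540 act 1.544 r 0.0751 R 0.0748 ft -0.11 fr -1.79 Fz 2.7 False
t29.93 cmd 1.620 act 1.626 r 0.0749 R 0.0747 ft -0.35 fr -0.95 Fz 3.2 False
t30.27 cmd 1.700 act 1.704 r 0.0748 R 0.0746 ft 0.62 fr -1.13 Fz 2.2 False
```

```bash
python3 - <<'E'
from h import *
st()
p,d=camera('side');crop(p[:,:,::-1],270,120,100,75,8,'pics/s8.png')
p,d=camera('top');crop(p[:,:,::-1],300,120,133,100,6,'pics/c8.png')
E
```

```text
t 30.28 p [ 0.5282 -0.1925  0.0839] yaw -60.0019402905634 F [1.5195 1.2582 2.1498] T [ 0.1395 -0.316  -0.0419] gap 0.0144
```

View pics/s8.png

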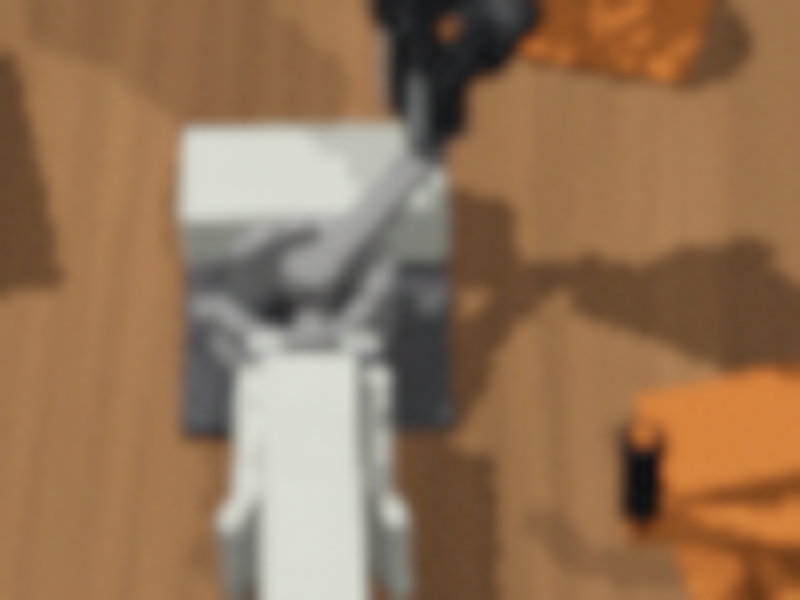

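View pics/c8.png

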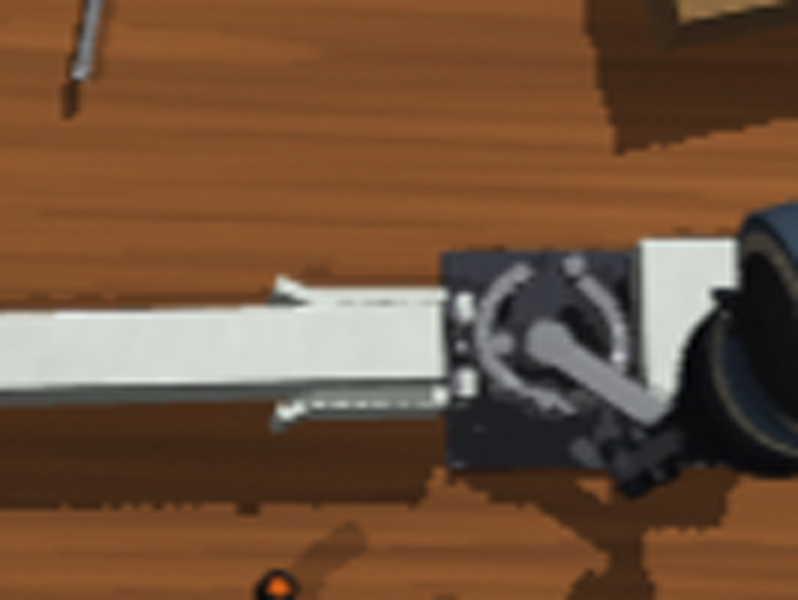

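The cam has turned, and the head sits inside the ring at (503,345) with the hub at (545,338), about 18 mm apart, so the stud is caught. I'll use finer steps from here.

```bash
python3 -c "
from crank import *
run(.03,2.65,3.5,feed=.04)"
```

```text
t30.72 cmd 1.730 act 1.726 r 0.0748 R 0.0746 ft 2.44 fr -0.53 Fz 1.4 False
t31.06 cmd 1.760 act 1.761 r 0.0747 R 0.0745 ft 2.40 fr -0.34 Fz 1.2 False
t31.40 cmd 1.790 act 1.793 r 0.0746 R 0.0745 ft 2.24 fr -0.23 Fz 2.0 False
t31.74 cmd 1.820 act 1.823 r 0.0746 R 0.0745 ft 2.12 fr 0.07 Fz 2.2 False
t32.08 cmd 1.850 act 1.852 r 0.0746 R 0.0745 ft 2.67 fr -0.13 Fz 2.0 False
t32.42 cmd 1.880 act 1.882 r 0.0745 R 0.0745 ft 2.59 fr 0.33 Fz 1.8 False
t32.77 cmd 1.910 act 1.912 r 0.0745 R 0.0745 ft 2.60 fr -0.06 Fz 1.6 False
t33.11 cmd 1.940 act 1.943 r 0.0744 R 0.0744 ft 2.41 fr -0.87 Fz 1.4 False
t33.45 cmd 1.970 act 1.974 r 0.0744 R 0.0744 ft 2.76 fr -0.79 Fz 2.2 False
t33.79 cmd 2.000 act 2.003 r 0.0743 R 0.0743 ft 2.63 fr -0.91 Fz 2.4 False
t34.13 cmd 2.030 act 2.032 r 0.0743 R 0.0742 ft 1.94 fr -0.39 Fz 2.1 False
t34.48 cmd 2.060 act 2.062 r 0.0743 R 0.0742 ft 2.55 fr -0.59 Fz 1.7 False
t34.82 cmd 2.090 act 2.093 r 0.0742 R 0.0741 ft 2.60 fr -0.32 Fz 2.1 False
t35.16 cmd 2.120 act 2.123 r 0.0742 R 0.0741 ft 2.82 fr -0.80 Fz 2.0 False
t35.50 cmd 2.150 act 2.152 r 0.0741 R 0.0740 ft 2.86 fr -0.08 Fz 2.2 False
t35.84 cmd 2.180 act 2.180 r 0.0741 R 0.0740 ft 3.79 fr -0.50 Fz 1.7 False
```

```bash
python3 -c "
from crank import *
run(.012,2.5,5.8,n=14,feed=.03)"
```

```text
t36.18 cmd 2.192 act 2.189 r 0.0741 R 0.0740 ft 5.14 fr 0.03 Fz 1.4 False
t36.52 cmd 2.204 act 2.200 r 0.0741 R 0.0740 ft 4.79 fr -0.23 Fz 1.9 False
t36.87 cmd 2.216 act 2.210 r 0.0741 R 0.0739 ft 5.44 fr -0.40 Fz 1.6 False
t37.21 cmd 2.228 act 2.220 r 0.0741 R 0.0739 ft 6.00 fr -0.24 Fz 1.1 False
```

```bash
python3 -c "
from crank import *
run(.01,2.5,6.9,n=4,feed=.03,settle=.12)"
```

```text
t37.61 cmd 2.238 act 2.228 r 0.0741 R 0.0739 ft 5.80 fr -0.53 Fz 1.1 False
t38.01 cmd 2.248 act 2.236 r 0.0741 R 0.0738 ft 5.99 fr -0.29 Fz 0.7 False
t38.41 cmd 2.258 act 2.244 r 0.0740 R 0.0738 ft 6.23 fr -0.40 Fz 0.5 False
t38.81 cmd 2.268 act 2.252 r 0.0740 R 0.0737 ft 7.03 fr -0.67 Fz 0.8 False
```

```bash
python3 -c "
from crank import *
run(.008,2.5,7.3,n=2,feed=.03,settle=.2)
st()"
```

```text
t39.29 cmd 2.276 act 2.258 r 0.0740 R 0.0737 ft 7.06 fr -0.44 Fz 0.7 False
t39.77 cmd 2.284 act 2.264 r 0.0740 R 0.0737 ft 7.68 fr -0.22 Fz 0.5 False
t 39.78 p [ 0.5008 -0.1617  0.0839] yaw -60.054945943958714 F [ 3.6787 -6.2064  0.8038] T [-1.4511 -0.8181 -0.0365] gap 0.0147
```

```bash
python3 - <<'E'
from crank import *
D=load();a=D['a']+.014
p=C+D['R']*np.array([np.cos(a),np.sin(a)])
move_l([p[0],p[1],D['z']],att(np.radians(-60)),feed=.03);sleep(.1);st()
command_gripper(.045);sleep(.1);s=st()
move_l([s['position'][0],s['position'][1],.2],feed=.15);sleep(.1);st()
movep([.45,-.42,.3],att(np.radians(-60)));sleep(.3);st()
for n in('top','side'):
    p,d=camera(n);cv2.imwrite(f'pics/{n}9.png',p[:,:,::-1])
    if n=='top':crop(p[:,:,::-1],335,135,100,75,8,'pics/c9.png')
    else: crop(p[:,:,::-1],270,120,80,60,10,'pics/s9.png')
E
```

```text
t 40.13 p [ 0.5009 -0.1619  0.0839] yaw -60.023931355728344 F [ 1.6972 -5.0569  1.2152] T [-1.2151 -0.525   0.0434] gap 0.0148
t 40.63 p [ 0.5007 -0.1607  0.0838] yaw -59.98079723281746 F [0.7903 0.4481 0.6772] T [-0.0129 -0.0029  0.0024] gap 0.0448
t 41.66 p [ 0.5    -0.1607  0.1989] yaw -59.99779136208068 F [-0.3613 -0.1567  0.3079] T [0.06   0.0072 0.0085] gap 0.0453
t 43.05 p [ 0.4505 -0.4189  0.2999] yaw -59.88911935644436 F [-0.214  -0.1426 -0.6466] T [0.0079 0.009  0.0309] gap 0.0448
```

View pics/top9.png

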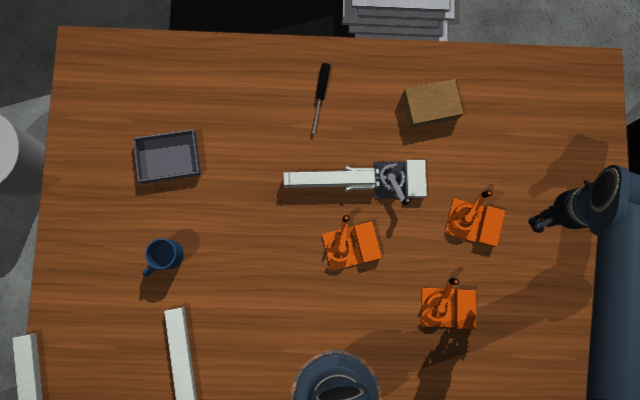

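View pics/c9.png

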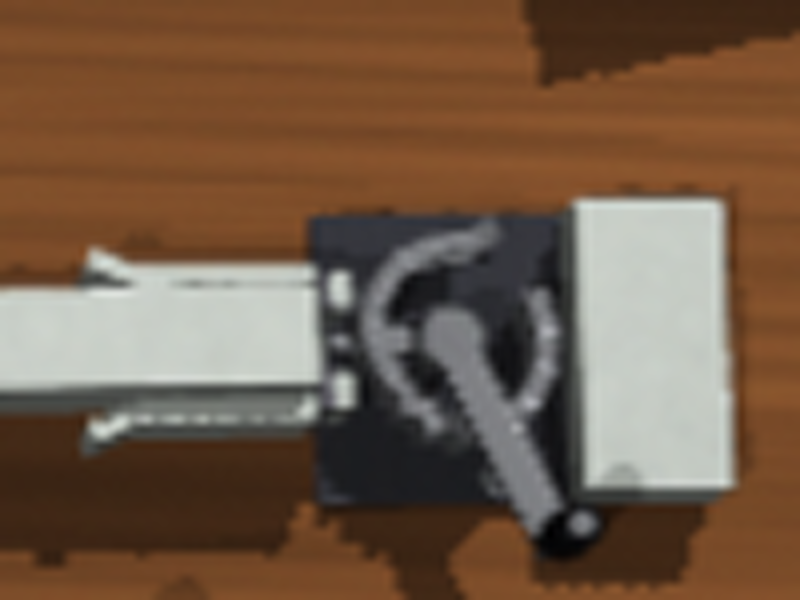

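View pics/s9.png

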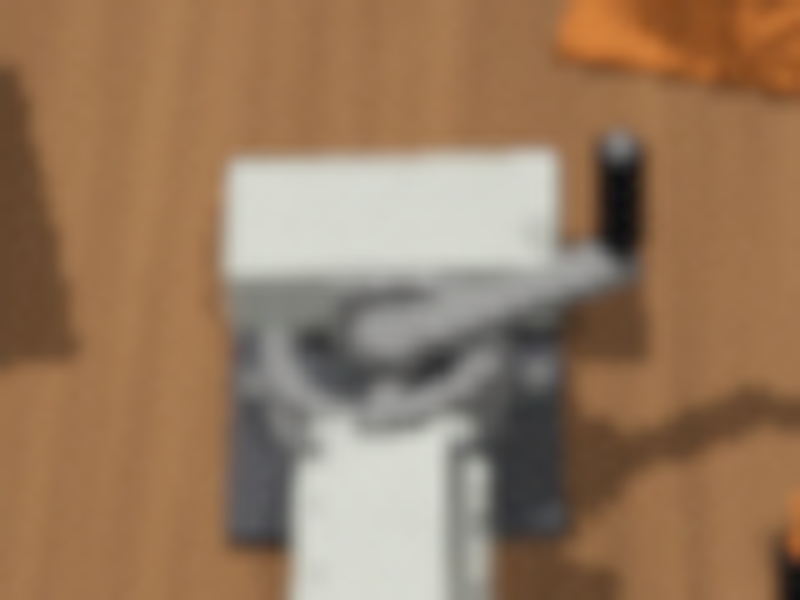

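```bash
python3 - <<'E'
from h import *
g=lambda X,Y,z:ray('top',(X+.5)/8-.5+335,(Y+.5)/8-.5+135,z)
C=np.array([.567,-.1285])
k=[g(568,107,.087)[:2],g(583,523,.087)[:2]]
for c in (C,np.array([.5655,-.128])):
    a=[np.degrees(np.arctan2(*(q-c)[::-1])) for q in k];print(k,a,np.radians(a[0]-a[1]))
print('head',g(398,340,.037),'earlier',g(383,337,.037))
E
```

```text
[array([ 0.636 , -0.1583]), array([ 0.501 , -0.1637])] [np.float64(-23.340980491874866), np.float64(-151.94738806840354)] 2.244605251372207
[array([ 0.636 , -0.1583]), array([ 0.501 , -0.1637])] [np.float64(-23.240007160753773), np.float64(-151.0557608438742)] 2.23080573768852
head [ 0.567 -0.112  0.037] earlier [ 0.5678 -0.107   0.037 ]
```

```bash
python3 -c "
from h import *
st();finish_job()"
```

```text
t 43.15 p [ 0.4503 -0.4195  0.2999] yaw -59.947663593884094 F [ 0.2109 -1.3309  0.7794] T [ 0.0087  0.023  -0.0092] gap 0.0451
the job is handed in; nothing more can be done
```

The rail is in the socket and drawn home by the cam, and I handed the job in at about 43 s of the 72 s allowed. No verdict comes back, so the result below rests on my own readings.

- **Insertion:** I slid the rail in by feel because the arm hid the socket mouth from both cameras. It first caught on one cheek, so I backed off and shifted it 1 mm. The pads pushed back at about 3–4 N. After I let go, the pictures showed the stud head in the cam's open mouth, about 22 mm from the axis.
- **Tightening:** I turned the crank about 2.26 rad clockwise. The drag was about 2.6 N, then rose steadily from about 2.18 rad. I stopped at 7.7 N at the knob, eased the arm off, and released the crank.
- **Last checks:** The final pictures show the head about 16 mm from the axis. The crank has turned 2.23–2.24 rad, so it has not sprung back beyond reading error. The rail looks straight in the socket, and in the picture the mug, carton, screwdriver and tray have not moved. The gripper is clear of everything.

Two readings were less certain:
- **Early turning force:** During the first part of the turn the force read slightly negative, about −1 N. I put this down to sensor bias and quick steps, and it read sensibly once I slowed down.
- **Clamp force:** I could not measure the pull on the stud directly. I estimated it from the knob force at about 45 N.

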